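Unpack the pinned ration case

ROBOT

A 6-joint arm with a two-finger parallel gripper is mounted at the origin on the work surface. World frame = base frame: x ahead of the robot, y to its left, z up, the work surface at z = 0. Lengths are in m, angles in rad, forces in N, time in s.
With the tool pointing down it reaches from about 0.4 to 0.825 m from the base axis. Payload 7 kg.
Tool frame: the origin (TCP) lies on the centre line of the jaws, within the pads' length; the fingertips stand tip_reach ahead of it and the grasp point (between the pads) is the TCP (tip_reach is the distance from the TCP to the fingertips, in m); z points along the fingers, y is the line along which they close (so a half turn about z gives the same grasp; the last joint's range is limited). The gripper opens to 88 mm and grips with 3 to 60 N. Pads are 19 mm wide; open, the fingers measure 130 mm over their backs; the gripper's body (78 mm by 193 mm) begins 47 mm behind the grasp point.
Start: joints at [1.558, 0.359, 0.012, 0, -1.224, -0.288], TCP at [0.2, 0.645, 0.246] pointing down, gripper open.
Joint ranges: [-3.07, 3.07], [-1.43, 2.12], [-1.02, 1.25], [-3.03, 1.67], [-3.05, -0], [-3.03, 3.03]. Speed limits (rad/s): [2.39, 2.39, 3.01, 3.14, 3.14, 3.14].

INTERFACE

Orientations are given as [roll, pitch, yaw] about the fixed x, y, z axes, in that order (R = Rz(yaw) Ry(pitch) Rx(roll)).
In Python, from station import get_state, grab_frame, calibration, job_done, find_in, mark_of, tip_reach gives the robot as it stands.
- The arm moves only by the shell command python3 -m handwheel 'ROWS' [OPENING] [FORCE]. ROWS is JSON, a list of rows, each an object with "delta_pos": the shift along the world's x, y, z in units of 30 mm (1.0 is 30 mm), a list of three; "dr": the turn, a rotation vector about the world's x, y, z in degrees, a list of three. In form: [{"delta_pos": [tx, ty, tz], "dr": [rx, ry, rz]}, ...]. A call has 1 to 10 rows; each row shifts and turns the commanded pose from where the row before left it; what a row does not reach is not made up. A row lasts 1/10 s, in which the tool goes at most 50 mm and 8.59 degrees, less where a joint would pass 70% of its speed; a pose out of reach is approached as far as the arm can. A call is refused whole if a number of a shift passes 1 or a number of a turn 8.59, either way. A call with a gripper value outside its range is refused whole. OPENING is the closure, from -1 (fully open) to 1 (shut), set as the call begins (- or left out, the last holds). The fingers move at their own pace and stop on an object; FORCE is the grip in N (left out, the last holds). Time passes only in rows, so rows that do not move let the fingers close. It gives the time, the measured TCP pose, the force, the opening and the grip force at its end, in the units of the state.
- get_state(): the state, without advancing time (a new reading comes with each control period).
- grab_frame(name): name is "scene" or "top" or "wrist"; returns the picture (400x640x3 uint8, red, green, blue); there is no depth.
- calibration(name): a dict with "fx", "fy", "cx", "cy" (pixels), "extrinsics" (4x4, takes a point from world to camera coordinates). Camera axes: x right, y down, z forward; pixel columns grow to the right and rows downward; lengths in m; the calibration is good to about 2 mm. A picture is of the moment at which its call begins: read the wrist's pose just before it. calibration takes no time and is no camera call; for the wrist camera it gives the pose at the moment of the call.
- job_done(): hands the job in; it is judged then, once.
Trained networks look in the newest picture that a camera, given by its name, has taken for a name from the list of things; names that differ only in an ending like _2 or _b are one class to them, and where a whole thing is asked for, a point or a joint stands for the part that bears it (a point fixed in the world has none). Each returns a list of dicts, best first, with "conf" (0 to 1); they miss things now and then, are a little off and sometimes report something else, mostly with a low value. They report only what shows in the picture. A call takes as long as a camera call. They do not tell look-alikes from the thing itself.
- find_in(camera, query): "location" ([column, row] in pixels, amid what is visible of it).
- mark_of(camera, query): "location" ([column, row] in pixels: a listed point, or the origin of a listed thing).
The state is a dict: "t": time; "q": joint angles; "qd": joint speeds; "joint_efforts": joint torques, N m; "eef_pos": TCP position; "ee_rot": TCP orientation; "force": force on the tool from outside, world axes, zero at the start; "moment": the same for the moment, N m; "width": finger opening in m; "gripper_force": force on a finger pad.
Only numpy, scipy, OpenCV 4.12 (cv2) and the standard library are available. Lean on these libraries where they do the work, as an engineer would, in place of code of your own. Each camera call takes 0.05 s, during which the arm holds its last target. There are 200 camera calls.

TASK

Take the grey steel case apart in the right order: pull its locking pin fully up, draw the tray out until you feel it come up against its stop, where its second hole lies under the pin, and push the pin fully down again so that the tray is locked open. Then lift the tin out of the tray by its handle and set it down, upright and not dropped, on the floor of the open cardboard carton. Let go of everything, do not tip the tin, and leave the mug, the tape roll and the small parcel alone.

Things in the scene. Friction and masses are not known exactly. Their poses are not given: they have to be found in the camera images.
- pin (a joint): Height of the upright captive locking pin in m: 0 = fully down, 0.034 = fully up (hard stops at both). Its detent holds it wherever it is left; moving it takes about 8 N, plus its weight of 1 N, up or down. It starts at 0 to 0.003, through the first hole of the tray's lock strip; the tray is free above 0.025. Pushed down where there is no hole, it stops at about 0.018 to 0.024.
- pin_head (a point): Centre of the pin's black round head (30 mm diameter, 27 mm high), on the pin's axis; 159.5 mm above the table when the pin is down, rising with it. Below the head is 24 mm of bare 14 mm shank (pin down), then a round boss of 34 mm diameter, its top 122 mm above the table. Its x, y, z axes are those of the case.
- case (a point): Origin of the fixed grey steel case (a sleeve 174 mm long, 146 mm wide, roof top 92 mm above the table, 88 mm clear below): on the table, 75 mm behind the open end. Its x axis points into the case: the open end faces -x and the tray comes out along -x; z up. The pin's axis is at x -30, y +53 mm.
- tray_front (a point): Middle of the top edge of the tray's front wall (4 mm thick, 98 mm wide, top 50 mm above the table); with the tray shut, at x -138 mm in the case's axes. Axes: -x is outward. The tray is a loose open steel box, 232 mm long, 0.5 to 0.95 kg, sliding on the table with 2 to 3 mm side play; up to 8 N moves it. The tin's bay (84 mm long, centre 110 mm behind this point) starts under the roof.
- tin_mid (a point): Centre of the round aluminium tin (78 mm diameter, body 46 mm high, 72 mm with its handle, about 0.25 kg), 36 mm above its underside. Its handle is a fixed flat loop on top: a level bar 56 mm long along this point's x, 12 mm thick across (y), from 65 to 72 mm above the underside, on two legs at its ends. The tin's floor in the tray is 4 mm above the table. z is the tin's upright axis.
- tin: The same tin; origin at the centre of its underside, same axes.
- carton_in (a point): Centre of the inner floor of the fixed open cardboard carton, 5 mm above the table; inside 180 by 180 mm, walls 55 mm high.
- mug: White mug, 80 mm across, 90 mm high; bystander.
- tape_roll: Roll of tape, 90 mm across, 48 mm high; bystander.
- small_parcel: Small closed cardboard parcel, 120 by 90 by 60 mm; bystander.
- bay (a point): Centre of the floor of the tray's empty open-topped bay, right behind the front wall and outside the case from the start: 62 mm long (x), 90 mm wide inside, floor 4 mm above the table, closed at the back by a divider as high as the front wall. A fingertip lowered into it can push the front wall outward or the divider back. The bay's centre is 33 mm behind the front wall's middle. Axes as the tray.
- strip (a point): Front end of the lock strip along the tray's +y side (top 66 mm above the table), axes as the tray. Hidden in the case sits a plate with the second hole (17 by 21 mm, no lead-in) and, right behind it, an upright stop that meets the raised shank when the tray has come out 95 to 110 mm (set differently each time); there the hole is under the pin, with 2 mm to spare if the tray slips back in.
Things that resemble listed ones, but are neither listed nor needed, are in the scene too. Leave any orange or pink look-alike of the tin alone.

How it is judged:
By the outcome, as a careful person would: the job done as asked, in the order asked, and still so for the second after the job is handed in, with the robot touching nothing.
It also fails if it takes over 56 s, if anything falls off the work surface, if the arm or the gripper's body presses on something with over 40 N, if the wrist force passes 120 N, or if a joint passes its speed limit or range.

## Working session

There is one attempt and no reset: what is moved stays moved. The work goes in short steps, Python scripts to look and compute and a shell command to move; the robot and the scene stay as the last step left them, time stands still between calls to the robot, and variables do not carry over. Pictures are saved under pics/ and viewed, at most 10 in all, crops included, and the job is handed in when it is done.

```bash
mkdir -p pics; cat > h.py <<'E'
import numpy as np, cv2
from station import *
def snap(cam,fn=None):
    c=calibration(cam); im=grab_frame(cam)
    if fn: cv2.imwrite('pics/'+fn,cv2.cvtColor(im,cv2.COLOR_RGB2BGR))
    return im,c
def ray(c,px,z):
    E=np.array(c['extrinsics']);R,t=E[:3,:3],E[:3,3]
    o=-R.T@t; d=R.T@np.array([(px[0]-c['cx'])/c['fx'],(px[1]-c['cy'])/c['fy'],1])
    return o+d*(z-o[2])/d[2]
def proj(c,p):
    E=np.array(c['extrinsics']);q=E[:3,:3]@p+E[:3,3]
    return q[0]/q[2]*c['fx']+c['cx'],q[1]/q[2]*c['fy']+c['cy']
E
python3 - <<'E'
from h import *
np.set_printoptions(precision=4,suppress=True)
s=get_state();print(s,tip_reach)
Z=dict(pin_head=.161,case=0,tray_front=.05,tin_mid=.04,carton_in=.005,bay=.004,strip=.066,mug=0.0,tape_roll=0.0,small_parcel=0.0)
for cam in('top','scene'):
    im,c=snap(cam,cam+'0.png')
    print(cam,ray(c,(320,200),0))
    for q,z in Z.items():
        print(q,[(np.round(r['conf'],2),np.round(r['location']),ray(c,r['location'],z)[:2]) for r in mark_of(cam,q)[:3]])
print(get_state()['t'])
E
```

```text
{'t': 0.0, 'q': array([ 1.5581,  0.3594,  0.0111, -0.0004, -1.2241, -0.2881]), 'qd': array([ 0.0014,  0.0011, -0.0016,  0.0005, -0.0004, -0.0008]), 'joint_efforts': array([  0.001 , -58.2716,  29.3057,   6.9972,   0.0072,  -0.0002]), 'eef_pos': array([0.1998, 0.6443, 0.2446]), 'ee_rot': array([ 3.1399, -0.0001, -0.3009]), 'force': array([0.1409, 0.1034, 0.0747]), 'moment': array([-0.0003,  0.0379,  0.0178]), 'gripper_force': 0.0, 'width': 0.08767538649086848} 0.019
top [ 0.6098 -0.0984  0.    ]
pin_head [(np.float64(0.72), array([351., 182.]), array([ 0.6362, -0.1674])), (np.float64(0.63), array([307., 176.]), array([ 0.6487, -0.0617]))]
case []
tray_front [(np.float64(0.78), array([302., 204.]), array([ 0.594, -0.05 ]))]
tin_mid [(np.float64(0.91), array([362., 143.]), array([ 0.762 , -0.2107])), (np.float64(0.84), array([358., 279.]), array([ 0.3963, -0.1984])), (np.float64(0.6), array([317., 276.]), array([ 0.4035, -0.0919]))]
carton_in [(np.float64(0.92), array([170., 237.]), array([0.5031, 0.3096])), (np.float64(0.72), array([310., 204.]), array([ 0.5972, -0.0716]))]
bay [(np.fl
[... 674 characters left out ...]
., 199.]), array([ 0.5863, -0.1481]))]
carton_in [(np.float64(0.87), array([436., 323.]), array([0.5103, 0.3189]))]
bay [(np.float64(0.97), array([302., 228.]), array([ 0.6029, -0.0708]))]
strip [(np.float64(0.97), array([280., 224.]), array([ 0.6734, -0.0519])), (np.float64(0.59), array([270., 164.]), array([ 0.5816, -0.2964]))]
mug [(np.float64(0.97), array([237., 252.]), array([ 0.7812, -0.0801])), (np.float64(0.57), array([296., 211.]), array([ 0.5827, -0.1425]))]
tape_roll [(np.float64(0.89), array([310., 344.]), array([0.7537, 0.2245])), (np.float64(0.6), array([435., 324.]), array([0.509 , 0.3162]))]
small_parcel [(np.float64(0.91), array([261., 154.]), array([ 0.5427, -0.4567]))]
1.1
```

```bash
python3 - <<'E'
import cv2
t=cv2.imread('pics/top0.png');cv2.imwrite('pics/topc.png',cv2.resize(t[110:310,240:400],None,fx=3,fy=3,interpolation=2))
E
```

```text
(no output)
```

View pics/topc.png

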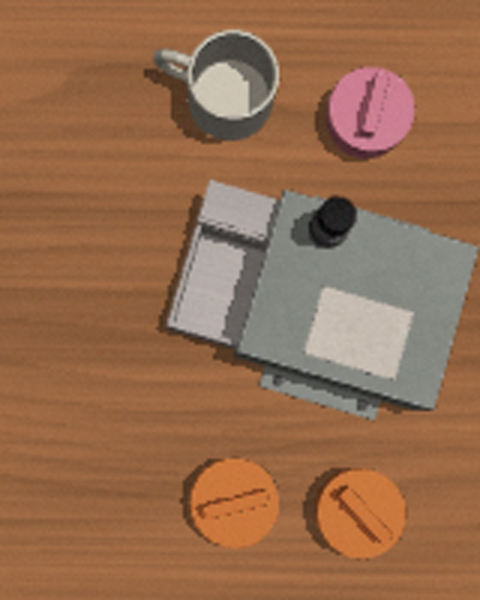

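View pics/scene0.png

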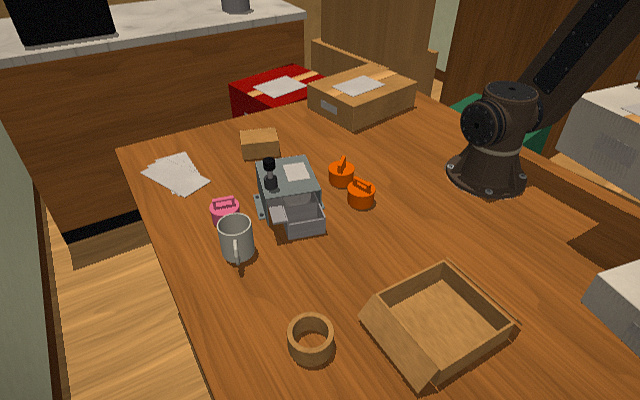

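```bash
R='{"delta_pos":[0.54,-1,0.05],"dr":[0,0,-3.3]}'; python3 -m handwheel '[{"delta_pos":[0.54,-1,0.05],"dr":[0,0,-3.3]},{"delta_pos":[0.54,-1,0.05],"dr":[0,0,-3.3]},{"delta_pos":[0.54,-1,0.05],"dr":[0,0,-3.3]},{"delta_pos":[0.54,-1,0.05],"dr":[0,0,-3.3]},{"delta_pos":[0.54,-1,0.05],"dr":[0,0,-3.3]},{"delta_pos":[0.54,-1,0.05],"dr":[0,0,-3.3]},{"delta_pos":[0.54,-1,0.05],"dr":[0,0,-3.3]},{"delta_pos":[0.54,-1,0.05],"dr":[0,0,-3.3]},{"delta_pos":[0.54,-1,0.05],"dr":[0,0,-3.3]}]' -1 30
python3 -m handwheel '[{"delta_pos":[0.54,-1,0],"dr":[0,0,-3.3]},{"delta_pos":[0.54,-1,0],"dr":[0,0,-3.3]},{"delta_pos":[0.54,-1,0],"dr":[0,0,-3.3]},{"delta_pos":[0.54,-1,0],"dr":[0,0,-3.3]},{"delta_pos":[0.54,-1,0],"dr":[0,0,-3.3]},{"delta_pos":[0.54,-1,0],"dr":[0,0,-3.3]},{"delta_pos":[0.54,-1,0],"dr":[0,0,-3.3]},{"delta_pos":[0.54,-1,0],"dr":[0,0,-3.3]},{"delta_pos":[0.54,-1,0],"dr":[0,0,-3.3]}]'
python3 -m handwheel '[{"delta_pos":[0.54,-1,0],"dr":[0,0,-3.3]},{"delta_pos":[0.54,-1,0],"dr":[0,0,-3.3]},{"delta_pos":[0.54,-1,0],"dr":[0,0,-3.3]},{"delta_pos":[0.54,-1,0],"dr":[0,0,-3.3]},{"delta_pos":[0.54,-1,0],"dr":[0,0,-3.3]},{"delta_pos":[0.54,-1,0],"dr":[0,0,-3.3]},{"delta_pos":[0.54,-0.7,0],"dr":[0,0,-3.3]},{"delta_pos":[0.4,-0.3,0],"dr":[0,0,-3.3]},{"delta_pos":[0,0,0],"dr":[0,0,0]},{"delta_pos":[0,0,0],"dr":[0,0,0]}]'
python3 - <<'E'
from h import *
np.set_printoptions(precision=4,suppress=True)
print(get_state()['eef_pos'],get_state()['ee_rot'])
im,c=snap('wrist','w1.png')
for q,z in dict(pin_head=.161,tray_front=.05,bay=.004,strip=.066).items():
    print(q,[(np.round(r['conf'],2),np.round(r['location']),ray(c,r['location'],z)[:2]) for r in mark_of('wrist',q)[:3]])
E
```

```text
t: 2.0
eef_pos: [0.3463, 0.3734, 0.2594]
ee_rot: [-3.141, 0.0, -0.821]
force: [1.2, -0.4, 0.4]
width: 0.0875
gripper_force: 0.0
t: 2.9
eef_pos: [0.4921, 0.1034, 0.2594]
ee_rot: [-3.141, 0.0, -1.34]
force: [0.3, 1.3, 0.6]
width: 0.0879
gripper_force: 0.0
t: 3.9
eef_pos: [0.6168, -0.1054, 0.2587]
ee_rot: [3.141, -0.0, -1.798]
force: [-0.2, 0.1, 0.1]
width: 0.0876
gripper_force: 0.0
[ 0.6168 -0.1054  0.2587] [ 3.1409 -0.     -1.7979]
pin_head [(np.float64(0.94), array([277., 138.]), array([ 0.639 , -0.1685]))]
tray_front [(np.float64(0.77), array([341., 221.]), array([ 0.6074, -0.0483]))]
bay [(np.float64(0.6), array([345., 187.]), array([ 0.593 , -0.0777]))]
strip [(np.float64(0.59), array([291., 224.]), array([ 0.6659, -0.0635]))]
```

View pics/w1.png

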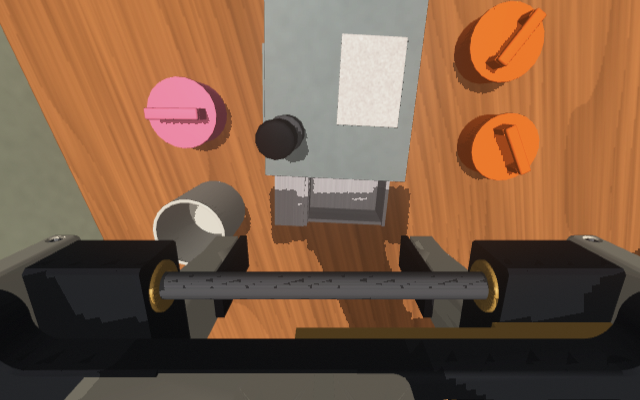

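```bash
python3 - <<'E'
from h import *
c=calibration('wrist')
P={n:ray(c,p,z)[:2] for n,p,z in [('FL',(266,176),.092),('FR',(405,181),.092),('Lb',(263,15),.092),('Rb',(427,5),.092),('tFL',(276,224),.066),('tFR',(384,223),.05)]}
for n,p in P.items():print(n,p.round(4))
a=lambda u,v:np.degrees(np.arctan2(*(P[v]-P[u])[::-1]))
print(a('FL','FR')+0,a('FL','Lb'),a('FR','Rb'),a('tFL','tFR'),np.linalg.norm(P['FL']-P['FR']))
E
```

```text
FL [ 0.6723 -0.1295]
FR [ 0.5326 -0.0918]
Lb [ 0.6339 -0.2718]
Rb [ 0.4897 -0.2464]
tFL [ 0.6832 -0.0668]
tFR [ 0.5567 -0.0327]
164.9066788437931 -105.1105179121255 -105.5173986039315 164.8742799448138 0.14473499228864983
```

```bash
python3 -m handwheel '[{"delta_pos":[0.4,-1,0],"dr":[0,0,-2.2]},{"delta_pos":[0.37,-1,0],"dr":[0,0,0]},{"delta_pos":[0,-0.09,-0.8],"dr":[0,0,0]},{"delta_pos":[0,0,-1],"dr":[0,0,0]},{"delta_pos":[0,0,-1],"dr":[0,0,0]},{"delta_pos":[0,0,-0.4],"dr":[0,0,0]},{"delta_pos":[0,0,0],"dr":[0,0,0]}]' -1
python3 -m handwheel '[{"delta_pos":[0,0,0],"dr":[0,0,0]},{"delta_pos":[0,0,0],"dr":[0,0,0]},{"delta_pos":[0,0,0],"dr":[0,0,0]},{"delta_pos":[0,0,0],"dr":[0,0,0]},{"delta_pos":[0,0,0],"dr":[0,0,0]},{"delta_pos":[0,0,0],"dr":[0,0,0]}]' 1 40
```

```text
t: 4.85
eef_pos: [0.6391, -0.1676, 0.1615]
ee_rot: [3.138, -0.001, -1.836]
force: [0.1, -0.2, 0.6]
width: 0.0876
gripper_force: 0.0
t: 5.45
eef_pos: [0.6402, -0.1681, 0.1633]
ee_rot: [-3.141, 0.0, -1.837]
force: [-0.2, 1.3, 0.4]
width: 0.0453
gripper_force: 0.0
```

```bash
python3 -m handwheel '[{"delta_pos":[0,0,0],"dr":[0,0,0]},{"delta_pos":[0,0,0],"dr":[0,0,0]},{"delta_pos":[0,0,0],"dr":[0,0,0]},{"delta_pos":[0,0,0],"dr":[0,0,0]}]' 1 40
```

```text
t: 5.85
eef_pos: [0.6392, -0.1679, 0.1629]
ee_rot: [3.14, -0.0, -1.837]
force: [-3.8, 2.4, 2.4]
width: 0.0297
gripper_force: 40.0
```

Gripped the 30 mm head. Pull up 34 mm.

```bash
python3 -m handwheel '[{"delta_pos":[0,0,0.2],"dr":[0,0,0]},{"delta_pos":[0,0,0.3],"dr":[0,0,0]},{"delta_pos":[0,0,0.3],"dr":[0,0,0]},{"delta_pos":[0,0,0.2],"dr":[0,0,0]},{"delta_pos":[0,0,0.1],"dr":[0,0,0]},{"delta_pos":[0,0,0.05],"dr":[0,0,0]},{"delta_pos":[0,0,0],"dr":[0,0,0]}]' 1 40
```

```text
t: 6.55
eef_pos: [0.6391, -0.1678, 0.1944]
ee_rot: [3.138, 0.0, -1.838]
force: [1.9, -2.2, -24.7]
width: 0.0292
gripper_force: 40.0
```

```bash
python3 -m handwheel '[{"delta_pos":[0,0,-0.05],"dr":[0,0,0]},{"delta_pos":[0,0,0],"dr":[0,0,0]},{"delta_pos":[0,0,0],"dr":[0,0,0]},{"delta_pos":[0,0,0],"dr":[0,0,0]},{"delta_pos":[0,0,0.4],"dr":[0,0,0]},{"delta_pos":[0,0,1],"dr":[0,0,0]},{"delta_pos":[0,0,0.3],"dr":[0,0,0]}]' -0.2
python3 -m handwheel '[{"delta_pos":[-0.3,1,0],"dr":[0,0,0]},{"delta_pos":[-0.4,1,0],"dr":[0,0,0]},{"delta_pos":[-0.4,1,0],"dr":[0,0,0]},{"delta_pos":[-0.1,0.4,-0.6],"dr":[0,0,0]},{"delta_pos":[0,0,-1],"dr":[0,0,0]},{"delta_pos":[0,0,-1],"dr":[0,0,0]},{"delta_pos":[0,0,-1],"dr":[0,0,0]},{"delta_pos":[0,0,-0.6],"dr":[0,0,0]},{"delta_pos":[0,0,0],"dr":[0,0,0]}]' 1 10
python3 - <<'E'
from h import *
im,c=snap('wrist','w2.png'); s=get_state(); print(s['eef_pos'],s['width'])
for q,z in dict(pin_head=.1935,tray_front=.05,bay=.004,strip=.066).items():
    print(q,[(np.round(r['conf'],2),np.round(r['location']),ray(c,r['location'],z)[:2]) for r in mark_of('wrist',q)[:3]])
E
```

```text
t: 7.25
eef_pos: [0.6417, -0.1685, 0.2518]
ee_rot: [-3.136, 0.0, -1.836]
force: [0.4, -0.3, 0.5]
width: 0.0529
gripper_force: 0.0
t: 8.15
eef_pos: [0.6029, -0.0661, 0.1193]
ee_rot: [3.138, -0.001, -1.837]
force: [-0.8, 1.4, 0.5]
width: 0.0008
gripper_force: 0.0
[ 0.60403356 -0.06610021  0.12104785] 0.000541269388059093
pin_head [(np.float64(0.72), array([ 6., 46.]), array([ 0.63855981, -0.16852452]))]
tray_front [(np.float64(0.85), array([326., 242.]), array([ 0.60563939, -0.04867848]))]
bay [(np.float64(0.61), array([328., 186.]), array([ 0.59502664, -0.07853657]))]
strip []
```

View pics/w2.png

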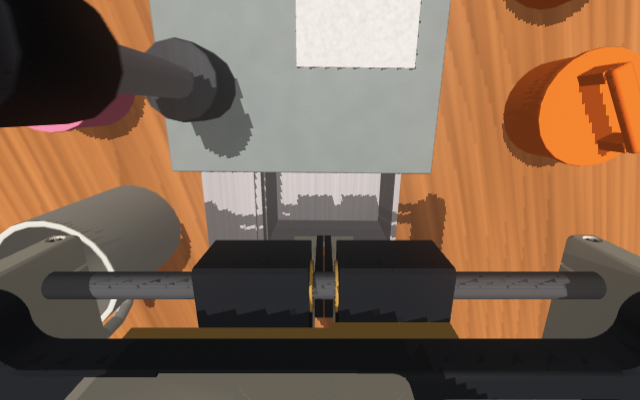

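```bash
python3 -m handwheel '[{"delta_pos":[-0.04,-0.16,-0.5],"dr":[0,0,0]},{"delta_pos":[0,0,-1],"dr":[0,0,0]},{"delta_pos":[0,0,-0.7],"dr":[0,0,0]},{"delta_pos":[0,0,-0.2],"dr":[0,0,0]},{"delta_pos":[0,0,0],"dr":[0,0,0]}]'
python3 -m handwheel '[{"delta_pos":[0.06,0.2,0],"dr":[0,0,0]},{"delta_pos":[0.06,0.2,0],"dr":[0,0,0]},{"delta_pos":[0.1,0.36,0],"dr":[0,0,0]},{"delta_pos":[0.1,0.36,0],"dr":[0,0,0]},{"delta_pos":[0.1,0.36,0],"dr":[0,0,0]},{"delta_pos":[0.1,0.36,0],"dr":[0,0,0]}]'
```

```text
t: 8.9
eef_pos: [0.603, -0.0709, 0.0492]
ee_rot: [3.141, -0.0, -1.837]
force: [0.1, -0.3, -0.1]
width: 0.0006
gripper_force: 0.0
t: 9.5
eef_pos: [0.6184, -0.0164, 0.0506]
ee_rot: [-3.141, -0.002, -1.837]
force: [-3.0, -9.3, 4.5]
width: 0.0002
gripper_force: 4.8
```

```bash
python3 -m handwheel '[{"delta_pos":[0.09,0.32,-0.03],"dr":[0,0,0]},{"delta_pos":[0.09,0.32,0],"dr":[0,0,0]},{"delta_pos":[0.09,0.32,0],"dr":[0,0,0]},{"delta_pos":[0.06,0.2,0],"dr":[0,0,0]}]'
for i in 1; do python3 -m handwheel '[{"delta_pos":[0.03,0.1,0],"dr":[0,0,0]},{"delta_pos":[0.03,0.1,0],"dr":[0,0,0]}]'; done
```

```text
t: 9.9
eef_pos: [0.6284, 0.0177, 0.0506]
ee_rot: [-3.141, -0.003, -1.836]
force: [-4.2, -14.1, 11.1]
width: 0.0004
gripper_force: 7.1
t: 10.1
eef_pos: [0.63, 0.0233, 0.0505]
ee_rot: [-3.141, -0.003, -1.836]
force: [-3.1, -13.2, 12.1]
width: 0.0004
gripper_force: 7.1
```

```bash
python3 -m handwheel '[{"delta_pos":[0.03,0.1,0.03],"dr":[0,0,0]},{"delta_pos":[0.03,0.1,0],"dr":[0,0,0]}]'; python3 -m handwheel '[{"delta_pos":[0.03,0.1,0],"dr":[0,0,0]},{"delta_pos":[0,0,0],"dr":[0,0,0]}]';
```

```text
t: 10.3
eef_pos: [0.6317, 0.0301, 0.0506]
ee_rot: [3.142, -0.002, -1.837]
force: [-2.2, -8.5, 5.0]
width: 0.0004
gripper_force: 4.8
t: 10.5
eef_pos: [0.6327, 0.0334, 0.0506]
ee_rot: [-3.142, -0.002, -1.836]
force: [-2.4, -7.7, 4.1]
width: 0.0004
gripper_force: 3.7
```

```bash
python3 -m handwheel '[{"delta_pos":[0.03,0.1,0],"dr":[0,0,0]},{"delta_pos":[0,0,0],"dr":[0,0,0]}]'
```

```text
t: 10.7
eef_pos: [0.6332, 0.0355, 0.0506]
ee_rot: [3.141, -0.003, -1.836]
force: [-2.8, -11.4, 5.8]
width: 0.0007
gripper_force: 5.7
```

```bash
python3 -m handwheel '[{"delta_pos":[0.03,0.1,0],"dr":[0,0,0]},{"delta_pos":[0,0,0],"dr":[0,0,0]}]';python3 -c "
from h import *
print(get_state()['force'],get_state()['eef_pos'])"
```

```text
t: 10.9
eef_pos: [0.6333, 0.0361, 0.0506]
ee_rot: [3.14, -0.006, -1.837]
force: [-3.0, -23.2, 7.9]
width: 0.0007
gripper_force: 10.9
[ -2.9578073  -23.15553612   7.92296371] [0.63333111 0.03608461 0.05063012]
```

```bash
python3 -m handwheel '[{"delta_pos":[0.02,0.07,0],"dr":[0,0,0]},{"delta_pos":[0,0,0],"dr":[0,0,0]}]'
```

```text
t: 11.1
eef_pos: [0.6333, 0.0364, 0.0506]
ee_rot: [3.139, -0.008, -1.837]
force: [-3.0, -30.1, 9.2]
width: 0.0003
gripper_force: 14.6
```

```bash
python3 -m handwheel '[{"delta_pos":[-0.03,-0.13,0],"dr":[0,0,0]},{"delta_pos":[-0.02,-0.1,0],"dr":[0,0,0]},{"delta_pos":[0,0,0.5],"dr":[0,0,0]},{"delta_pos":[0,0,1],"dr":[0,0,0]},{"delta_pos":[0,0,1],"dr":[0,0,0]},{"delta_pos":[0,0,1],"dr":[0,0,0]},{"delta_pos":[0,0,1],"dr":[0,0,0]},{"delta_pos":[0,0,1],"dr":[0,0,0]},{"delta_pos":[0,0,1],"dr":[0,0,0]},{"delta_pos":[0,-0.5,0.3],"dr":[0,0,0]}]'
python3 -m handwheel '[{"delta_pos":[0.1,-1,0],"dr":[0,0,0]},{"delta_pos":[0.1,-1,0],"dr":[0,0,0]},{"delta_pos":[0,-1,0],"dr":[0,0,0]},{"delta_pos":[0,-1,0],"dr":[0,0,0]},{"delta_pos":[0,-1,0],"dr":[0,0,0]},{"delta_pos":[0,-0.8,0],"dr":[0,0,0]},{"delta_pos":[0,-0.3,0],"dr":[0,0,0]},{"delta_pos":[0,0,0],"dr":[0,0,0]}]'
```

```text
t: 12.1
eef_pos: [0.6357, 0.0223, 0.2581]
ee_rot: [-3.135, 0.004, -1.834]
force: [1.1, 0.7, -0.5]
width: 0.0
gripper_force: 0.0
t: 12.9
eef_pos: [0.6397, -0.1634, 0.253]
ee_rot: [-3.141, 0.0, -1.838]
force: [-0.4, 0.9, -0.1]
width: 0.0006
gripper_force: 0.0
```

```bash
python3 -m handwheel '[{"delta_pos":[0,-0.15,-0.4],"dr":[0,0,0]},{"delta_pos":[0,0,-0.4],"dr":[0,0,0]},{"delta_pos":[0,0,-0.2],"dr":[0,0,0]},{"delta_pos":[0,0,-0.2],"dr":[0,0,0]},{"delta_pos":[0,0,-0.2],"dr":[0,0,0]}]'
python3 -m handwheel '[{"delta_pos":[0,0,-0.15],"dr":[0,0,0]},{"delta_pos":[0,0,-0.15],"dr":[0,0,0]},{"delta_pos":[0,0,-0.15],"dr":[0,0,0]}]'
```

```text
t: 13.4
eef_pos: [0.6397, -0.1663, 0.212]
ee_rot: [-3.141, -0.0, -1.835]
force: [-4.1, 2.7, 11.9]
width: 0.0005
gripper_force: 5.9
t: 13.7
eef_pos: [0.6397, -0.1663, 0.1986]
ee_rot: [-3.141, -0.0, -1.835]
force: [-4.6, 2.2, 12.1]
width: 0.0006
gripper_force: 5.8
```

```bash
python3 -m handwheel '[{"delta_pos":[0,0,-0.12],"dr":[0,0,0]},{"delta_pos":[0,0,-0.12],"dr":[0,0,0]},{"delta_pos":[0,0,-0.07],"dr":[0,0,0]},{"delta_pos":[0,0,0],"dr":[0,0,0]}]'
```

```text
t: 14.1
eef_pos: [0.6398, -0.1664, 0.192]
ee_rot: [-3.139, -0.001, -1.834]
force: [-9.1, 4.3, 25.5]
width: 0.0007
gripper_force: 12.7
```

```bash
python3 -m handwheel '[{"delta_pos":[0,0,0.3],"dr":[0,0,0]},{"delta_pos":[0,0,1],"dr":[0,0,0]},{"delta_pos":[0,0.5,1],"dr":[0,0,0]},{"delta_pos":[0,1,0],"dr":[0,0,0]},{"delta_pos":[0,1,0],"dr":[0,0,0]},{"delta_pos":[0,1,0],"dr":[0,0,0]},{"delta_pos":[0,1,0],"dr":[0,0,0]},{"delta_pos":[0,1,0],"dr":[0,0,0]},{"delta_pos":[0,0.5,0],"dr":[0,0,0]},{"delta_pos":[0,0,0],"dr":[0,0,0]}]' -0.3
python3 - <<'E'
from h import *
im,c=snap('wrist'); s=get_state(); print(s['eef_pos'],s['ee_rot'])
for q,z in dict(pin_head=.1595,tray_front=.05,tin_mid=.04,tin=.004).items():
    print(q,[(np.round(r['conf'],2),np.round(r['location']),ray(c,r['location'],z)[:2]) for r in mark_of('wrist',q)[:3]])
b=cv2.resize(im[0:260,150:500],None,fx=2,fy=2,interpolation=2)
cv2.imwrite('pics/w3.png',b[:,:,::-1])
E
```

```text
t: 15.1
eef_pos: [0.6396, 0.0151, 0.2565]
ee_rot: [3.141, -0.0, -1.834]
force: [0.0, -0.1, -0.4]
width: 0.057
gripper_force: 0.0
[0.63957486 0.013944   0.2566346 ] [ 3.14075834e+00 -4.69272413e-04 -1.83461408e+00]
pin_head []
tray_front [(np.float64(0.87), array([336., 202.]), array([0.63264194, 0.04683715]))]
tin_mid [(np.float64(0.93), array([513.,  24.]), array([ 0.40499766, -0.09102235])), (np.float64(0.71), array([342., 111.]), array([ 0.59935832, -0.05268936]))]
tin [(np.float64(0.89), array([492.,  34.]), array([ 0.40743058, -0.09010701])), (np.float64(0.84), array([336., 109.]), array([ 0.60343634, -0.05584035])), (np.float64(0.57), array([174.,   5.]), array([ 0.75377533, -0.21458515]))]
```

View pics/w3.png

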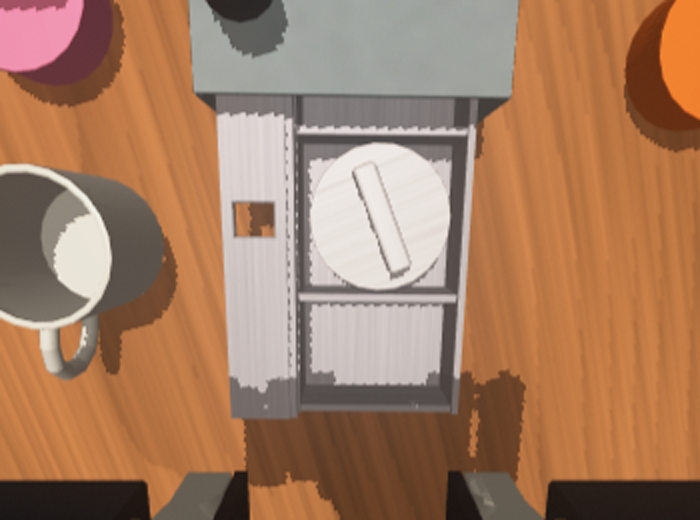

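```bash
python3 - <<'E'
from h import *
c=calibration('wrist')
a=ray(c,(332,82.5),.076);b=ray(c,(349.8,136.5),.076);print(a,b,(a+b)/2,np.linalg.norm(a-b),np.degrees(np.arctan2(*(b-a)[1::-1])))
p=[ray(c,(150+u/2,v/2),.05) for u,v in((310,217),(450,217),(380,143),(380,292))];print(p[0],p[1],(p[0]+p[1])/2,(p[2]+p[3])/2)
E
```

```text
[ 0.60415186 -0.08553253  0.076     ] [ 0.59974928 -0.02971594  0.076     ] [ 0.60195057 -0.05762423  0.076     ] 0.05598994932849417 94.50990767666225
[ 0.63843404 -0.06940664  0.05      ] [ 0.56420778 -0.04905167  0.05      ] [ 0.60132091 -0.05922915  0.05      ] [ 0.60171655 -0.05767769  0.05      ]
```

```bash
python3 -m handwheel '[{"delta_pos":[-0.42,-0.8,-0.3],"dr":[0,0,6.5]},{"delta_pos":[-0.42,-0.8,-0.6],"dr":[0,0,6.5]},{"delta_pos":[-0.42,-0.81,-0.6],"dr":[0,0,6.5]},{"delta_pos":[0,0,-1],"dr":[0,0,0]},{"delta_pos":[0,0,-1],"dr":[0,0,0]},{"delta_pos":[0,0,-0.9],"dr":[0,0,0]},{"delta_pos":[0,0,0],"dr":[0,0,0]},{"delta_pos":[0,0,0],"dr":[0,0,0]}]' 0.27
python3 -c "
from h import *
im,c=snap('wrist','w4.png');print(get_state()['eef_pos'])"
```

```text
t: 16.15
eef_pos: [0.6022, -0.0602, 0.1256]
ee_rot: [3.141, -0.001, -1.497]
force: [0.3, -0.2, 0.3]
width: 0.0321
gripper_force: 0.0
[ 0.60286646 -0.05989056  0.12659791]
```

View pics/w4.png

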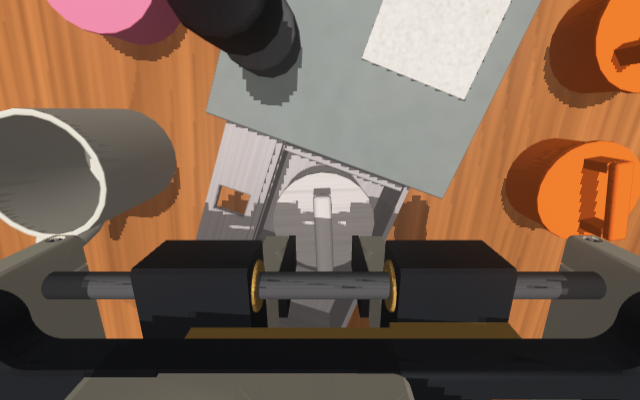

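```bash
python3 -m handwheel '[{"delta_pos":[-0.02,0.04,-0.6],"dr":[0,0,0]},{"delta_pos":[0,0,-0.6],"dr":[0,0,0]},{"delta_pos":[0,0,-0.4],"dr":[0,0,0]},{"delta_pos":[0,0,-0.13],"dr":[0,0,0]},{"delta_pos":[0,0,0],"dr":[0,0,0]}]'
python3 -m handwheel '[{"delta_pos":[0,0,0],"dr":[0,0,0]},{"delta_pos":[0,0,0],"dr":[0,0,0]},{"delta_pos":[0,0,0],"dr":[0,0,0]},{"delta_pos":[0,0,0],"dr":[0,0,0]},{"delta_pos":[0,0,0],"dr":[0,0,0]}]' 1 30
```

```text
t: 16.7
eef_pos: [0.6017, -0.0583, 0.0737]
ee_rot: [-3.141, -0.0, -1.496]
force: [-0.8, 0.8, -0.5]
width: 0.0317
gripper_force: 0.0
t: 17.2
eef_pos: [0.6018, -0.0582, 0.074]
ee_rot: [-3.141, -0.0, -1.496]
force: [-0.6, -0.9, 3.2]
width: 0.0118
gripper_force: 29.8
```

```bash
python3 -m handwheel '[{"delta_pos":[0,0,0.15],"dr":[0,0,0]},{"delta_pos":[0,0,0.35],"dr":[0,0,0]},{"delta_pos":[0,0,0.6],"dr":[0,0,0]},{"delta_pos":[0,0,0.8],"dr":[0,0,0]},{"delta_pos":[0,0,0.8],"dr":[0,0,0]},{"delta_pos":[0,0,0.5],"dr":[0,0,0]},{"delta_pos":[-0.05,0.2,0.3],"dr":[0,0,0]},{"delta_pos":[-0.1,0.5,0],"dr":[0,0,0]},{"delta_pos":[-0.2,0.8,0],"dr":[0,0,0]},{"delta_pos":[-0.25,1,0],"dr":[0,0,0]}]'
python3 -m handwheel '[{"delta_pos":[-0.27,1,0],"dr":[0,0,0]},{"delta_pos":[-0.27,1,0],"dr":[0,0,0]},{"delta_pos":[-0.27,1,0],"dr":[0,0,0]},{"delta_pos":[-0.27,1,0],"dr":[0,0,0]},{"delta_pos":[-0.27,1,0],"dr":[0,0,0]},{"delta_pos":[-0.27,1,0],"dr":[0,0,0]},{"delta_pos":[-0.27,1,0],"dr":[0,0,0]},{"delta_pos":[-0.27,1,0],"dr":[0,0,0]},{"delta_pos":[-0.2,0.8,0],"dr":[0,0,0]},{"delta_pos":[-0.15,0.6,0],"dr":[0,0,0]}]'
python3 -m handwheel '[{"delta_pos":[-0.05,0.3,0],"dr":[0,0,0]},{"delta_pos":[0,0.15,0],"dr":[0,0,0]},{"delta_pos":[0,0,0],"dr":[0,0,0]},{"delta_pos":[0,0,0],"dr":[0,0,0]}]'
python3 - <<'E'
from h import *
im,c=snap('top'); s=get_state(); print(s['eef_pos'])
b=cv2.resize(im[130:300,110:400],None,fx=2.7,fy=2.7,interpolation=2)
cv2.imwrite('pics/t5.png',b[:,:,::-1])
for q,z in dict(carton_in=.005,tray_front=.05).items():
    print(q,[(np.round(r['conf'],2),np.round(r['location']),ray(c,r['location'],z)[:2]) for r in mark_of('top',q)[:2]])
E
```

```text
t: 18.2
eef_pos: [0.5823, 0.0177, 0.1773]
ee_rot: [3.14, -0.0, -1.498]
force: [1.0, 0.8, -1.6]
width: 0.0116
gripper_force: 29.8
t: 19.2
eef_pos: [0.5064, 0.3006, 0.1773]
ee_rot: [3.14, -0.001, -1.495]
force: [0.5, -0.6, -2.0]
width: 0.0114
gripper_force: 29.8
t: 19.6
eef_pos: [0.5067, 0.3115, 0.1782]
ee_rot: [3.141, -0.0, -1.497]
force: [0.9, -0.6, -3.1]
width: 0.0112
gripper_force: 29.8
[0.50674552 0.3113953  0.17829408]
carton_in [(np.float64(0.9), array([170., 235.]), array([0.50685971, 0.31031484]))]
tray_front [(np.float64(0.89), array([266., 194.]), array([0.61967736, 0.04785654]))]
```

View pics/t5.png

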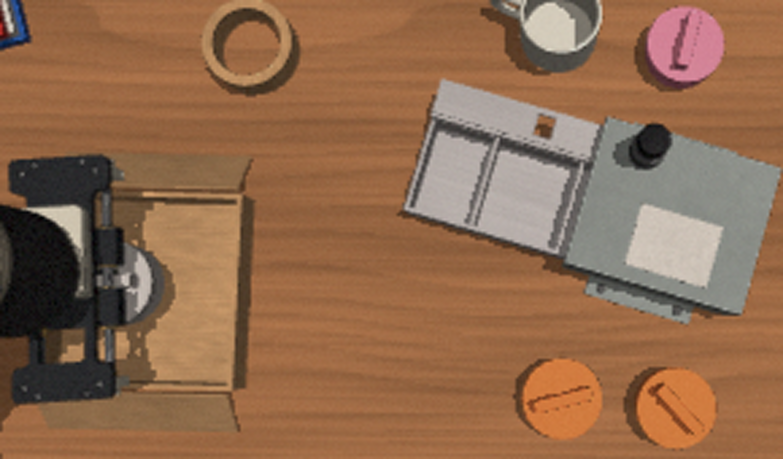

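```bash
python3 -m handwheel '[{"delta_pos":[0,0,-0.4],"dr":[0,0,0]},{"delta_pos":[0,0,-0.7],"dr":[0,0,0]},{"delta_pos":[0,0,-0.7],"dr":[0,0,0]},{"delta_pos":[0,0,-0.6],"dr":[0,0,0]},{"delta_pos":[0,0,-0.4],"dr":[0,0,0]},{"delta_pos":[0,0,-0.3],"dr":[0,0,0]},{"delta_pos":[0,0,-0.15],"dr":[0,0,0]},{"delta_pos":[0,0,0],"dr":[0,0,0]},{"delta_pos":[0,0,0],"dr":[0,0,0]}]'
python3 -m handwheel '[{"delta_pos":[0,0,-0.05],"dr":[0,0,0]},{"delta_pos":[0,0,-0.05],"dr":[0,0,0]},{"delta_pos":[0,0,0],"dr":[0,0,0]}]'
```

```text
t: 20.65
eef_pos: [0.507, 0.3126, 0.0815]
ee_rot: [-3.141, 0.001, -1.496]
force: [0.0, 0.4, -2.7]
width: 0.0117
gripper_force: 29.8
t: 20.95
eef_pos: [0.5066, 0.3123, 0.078]
ee_rot: [-3.141, 0.0, -1.496]
force: [0.2, -0.1, -1.9]
width: 0.0116
gripper_force: 29.8
```

```bash
python3 -m handwheel '[{"delta_pos":[0,0,-0.05],"dr":[0,0,0]},{"delta_pos":[0,0,-0.04],"dr":[0,0,0]},{"delta_pos":[0,0,0],"dr":[0,0,0]}]'
```

```text
t: 21.25
eef_pos: [0.5066, 0.3122, 0.075]
ee_rot: [3.141, -0.0, -1.496]
force: [1.3, -0.0, -2.8]
width: 0.0115
gripper_force: 29.8
```

```bash
python3 -m handwheel '[{"delta_pos":[0,0,-0.03],"dr":[0,0,0]},{"delta_pos":[0,0,-0.03],"dr":[0,0,0]},{"delta_pos":[0,0,0],"dr":[0,0,0]}]'
```

```text
t: 21.55
eef_pos: [0.5066, 0.3122, 0.0749]
ee_rot: [-3.141, -0.0, -1.496]
force: [-5.3, -2.5, 12.1]
width: 0.0114
gripper_force: 29.8
```

Contact with the floor. Release with a small relief, then rise.

```bash
python3 -m handwheel '[{"delta_pos":[0,0,0.04],"dr":[0,0,0]},{"delta_pos":[0,0,0],"dr":[0,0,0]}]'
python3 -m handwheel '[{"delta_pos":[0,0,0],"dr":[0,0,0]},{"delta_pos":[0,0,0],"dr":[0,0,0]},{"delta_pos":[0,0,0],"dr":[0,0,0]},{"delta_pos":[0,0,0.2],"dr":[0,0,0]},{"delta_pos":[0,0,0.6],"dr":[0,0,0]},{"delta_pos":[0,0,1],"dr":[0,0,0]},{"delta_pos":[0,0,1],"dr":[0,0,0]},{"delta_pos":[0,0,1],"dr":[0,0,0]},{"delta_pos":[0,1,1],"dr":[0,0,0]},{"delta_pos":[0,1,0],"dr":[0,0,0]}]' 0.2
python3 -m handwheel '[{"delta_pos":[0,1,0],"dr":[0,0,0]},{"delta_pos":[0,1,0],"dr":[0,0,0]},{"delta_pos":[0,0,0],"dr":[0,0,0]},{"delta_pos":[0,0,0],"dr":[0,0,0]},{"delta_pos":[0,0,0],"dr":[0,0,0]}]'
python3 - <<'E'
from h import *
im,c=snap('scene'); cv2.imwrite('pics/s6.png',cv2.resize(im[130:400,200:540],None,fx=2.2,fy=2.2,interpolation=2)[:,:,::-1])
E
```

```text
t: 21.75
eef_pos: [0.5068, 0.3125, 0.0749]
ee_rot: [-3.141, 0.0, -1.496]
force: [-2.0, -0.2, 5.2]
width: 0.0117
gripper_force: 29.8
t: 22.75
eef_pos: [0.5086, 0.3739, 0.2247]
ee_rot: [-3.135, 0.006, -1.497]
force: [1.1, 0.9, 0.5]
width: 0.035
gripper_force: 0.0
t: 23.25
eef_pos: [0.5065, 0.4316, 0.2187]
ee_rot: [3.141, -0.0, -1.497]
force: [0.4, -0.1, 0.3]
width: 0.0353
gripper_force: 0.0
```

View pics/s6.png

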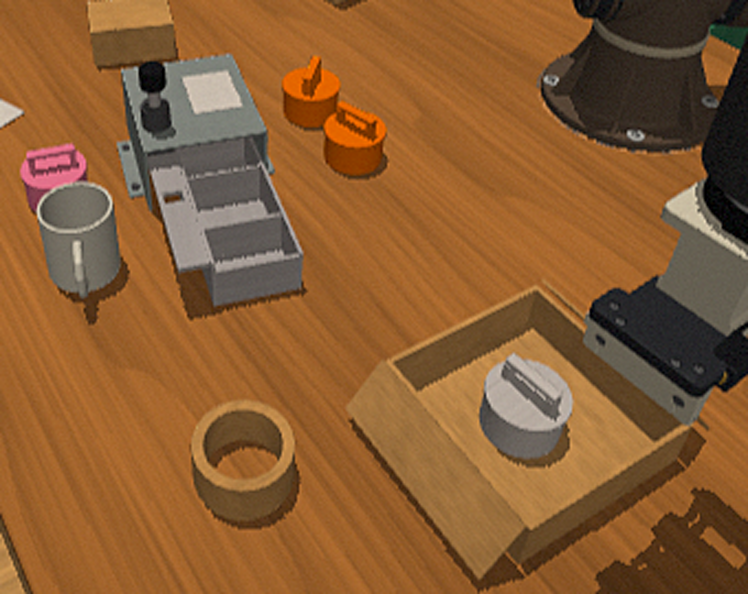

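The tin stands upright in the carton (525,405), the tray is open and the pin is down (152,75).

```bash
python3 -c "
from station import job_done
print(job_done())"
```

```text
the job is handed in; nothing more can be done
None
```

The job is handed in at about 23 s: the tray was drawn to its stop and the pin pushed fully down to lock it open, the tin stands upright on the carton floor, and the mug, tape roll, parcel and look-alike tins were left alone.

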